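# Feed a blank through the gravity flap of a parts chute

## Robot

A 6-joint arm with a two-finger parallel gripper is mounted at the origin on a cart in front of the work surface, level with it; the furniture and walls round the work are solid. World frame = base frame: x ahead of the robot, y to its left, z up, the work surface at z = 0. Lengths are in mm, angles in rad, forces in N, time in s.
With the tool pointing down it reaches from about 300 to 850 mm from the base axis. Payload 5.4 kg.
Tool frame: the origin (TCP) lies midway between the tips of the shut fingers; the grasp point (between the pads) lies 19 mm behind it; z points along the fingers, y is the line along which they close (so a half turn about z gives the same grasp; the last joint's range is limited). The gripper opens to 85 mm and grips with 20 to 120 N. Pads are 22 mm wide; open, the fingers measure 114 mm over their backs; the gripper's body (76 mm by 85 mm) begins 54 mm behind the grasp point. The pads swing forward as they close: fully open they stand 13 mm farther back than shut.
Start: joints at [-1.341, 0.158, 1.597, -0, 1.386, -0.21], TCP at [244.786, -520.275, 231.299] pointing down, gripper open.
Joint ranges: [-2.91, 2.91], [-0.94, 2.29], [0.18, 2.7], [-1.29, 4.43], [0.17, 2.64], [-3, 3]. Speed limits (rad/s): [2.57, 2.57, 3.14, 3.14, 3.14, 3.14].

## Interface

Orientations are given as a 3x3 rotation matrix whose columns are the frame's x, y, z axes.
In Python, from plant import env, camera, job gives the robot as it stands. The module is installed in compiled form; this text tells all that it offers.
- The arm moves only by the tool play_rows, never from a script. Its argument "commands" is a list of rows, each a list of 5 numbers: the closure, from 0 (fully open) to 1 (shut), then the shift along the tool's x, y, z scaled (see below), then the turn about the tool's z scaled (see below). A call has 1 to 20 rows; each row shifts and turns the commanded pose from where the row before left it, along the tool's axes as they then stand; what a row does not reach is not made up. The controller multiplies each number of a shift by 0.02 m and each number of a turn by 0.08 rad. A row lasts 1/12 s, in which the tool goes at most 41.7 mm and 7.16 degrees, less where a joint would pass 70% of its speed; a pose out of reach is approached as far as the arm can. A call with a number of a shift or a turn outside -1 to 1 is refused whole. A call with a gripper value outside its range is refused whole. The fingers move at their own pace and stop on an object; "grip_force" is the grip in N (left out, the last holds). Time passes only in rows, so rows that do not move let the fingers close. It gives the time, the measured TCP pose, the force, the opening and the grip force at its end, in the units of the state.
- env.get_obs(): the state, without advancing time (a new reading comes with each control period).
- camera(name): name is "scene" or "side" or "wrist"; returns a dict with "image" (384x512x3 uint8, red, green, blue), "fovy" (degrees; the focal length in pixels is half the picture's height over the tangent of half this angle, whatever the lens; pixels are square), "cx", "cy" (the principal point, pixels), "pose" (4x4, takes a point from camera to world coordinates); the wrist camera has in their place "tool_from_camera" (4x4, takes a point from camera to tool coordinates, whose origin is the TCP and whose axes are the flange's). Camera axes: x right, y down, z forward; pixel columns grow to the right and rows downward; lengths in mm; the calibration is good to about 2 mm. A picture is of the moment at which its call begins: read the wrist's pose just before it. There is no depth.
- job.sign_off(): hands the job in; it is judged then, once.
The state is a dict: "t": time; "joint_positions": joint angles; "joint_velocities": joint speeds; "tau": joint torques, N m; "ee_pos": TCP position; "tool_rot": TCP orientation; "wrist_force": force on the tool from outside, world axes, zero at the start; "ft_torque": the same for the moment, N m; "opening": finger opening in mm; "grip_force": force on a finger pad.
Only numpy, scipy, OpenCV 4.12 (cv2) and the standard library are available. Lean on these libraries where they do the work, as an engineer would, in place of code of your own. Each camera call takes 0.05 s, during which the arm holds its last target. There are 200 camera calls.

## Task

On the raised loading deck of the parts chute lies a drilled metal blank. Without gripping or lifting it, push it sideways with the fingertips until it lies flat along the fence, then push it along the fence so that its nose swings the hanging flap open and it slides down the slope to the end stop, and draw the hand back so that the flap falls shut behind it. Touch the flap only with the blank, never with the hand, and leave the things standing beside the chute alone.

Things in the scene. Friction and masses are not known exactly. Their poses are not given: they have to be found in the camera images.
- feed_chute: Fixed sheet-metal parts chute, 280 x 125 x 107 mm. Origin on the table below the shut flap; x = feed direction (deck, flap, slope), y = left, z up. Level loading deck: top z = 60 mm, x -160 to -8, y -75 to +46 mm, open at back and right. Polished (friction about 0.15): a blank whose middle passes the deck's edge at x = -8 mm tips and slides down by itself.
- fence (a point): Middle of the top edge of the fence's inner face: chute x = -80, y = +40, z = 75 mm. The fence is a straight low wall along the deck's left side, parallel to the chute's x, from x = -160 to 0, 15 mm above the deck. Mind the tall laser cabinet to the left: it fills about x > 0.56 m, y > -0.07 m of the world, 0.4 m high.
- gate_top (a point): Middle of the top of the gate's header bar, 47 mm above the deck at chute x = 0, y = +14 mm. The gate is 12 mm thick; clear opening y = -12 to +40 mm (chute), a 10 mm post either side. A slanted lead-in 14 mm high stands before the right post, from (-27, -27) to (0, -13) mm.
- slope_top (a point): Middle of the deck's end edge under the flap, where the slope begins: chute x = -8, y = +14, z = 60 mm. From there the slope falls straight at 25 degrees to its end stop, 132 mm along it (chute x = 112 mm, z = 5 mm). Side walls all along, 52 mm wide inside. The blank comes to rest on the slope against the stop, wholly clear of the flap.
- flap (a joint): Hinge angle of the gate's flap, rad: 0 = hanging shut, grows as its lower edge swings inwards (towards +x of the chute), to 1.5. Opens inwards only, falls shut by its own weight (25 g), no latch. Steel sheet 47 x 33 mm, 2 mm thick, hinge pin at x = 0, z = 98 mm of the chute (38 mm above the deck), centred in the opening (y = +14 mm).
- flap_edge (a point): Middle of the lower edge of the flap; shut, it is 3.5 mm above the deck's level at x = 0, y = +14 mm of the chute.
- blank: The blank: solid bare aluminium bar 64 x 40 x 20 mm with rounded edges and two dark holes on top, about 0.14 kg, loose on the deck. Origin at the centre of its underside; x along its 64 mm length (it points roughly along the chute's x, within about 15 degrees), z up. Flat along the fence its origin is at y = +20 mm of the chute.
- turned_sample_0: Bystander: upright turned metal sample, 22 mm diameter, 34 mm high, on the table to the right of the slope. Origin at the centre of its underside.
- hex_bolt: Bystander: hexagon bolt standing on its head, 18 x 16 x 48 mm, on the table to the right of the slope's foot. Origin at the centre of its underside.
- star_knob: Bystander: black star knob 36 x 40 x 19 mm, on the table to the left of the deck. Origin at the centre of its underside.
Things that resemble listed ones, but are neither listed nor needed, are in the scene too. There is more than one size of the blank; the job needs the middle-sized.

How it is judged:
By the outcome, as a careful person would: the job done as asked, in the order asked, and still so for the second after the job is handed in, with the robot touching nothing.
It also fails if it takes over 48 s, if anything falls off the work surface, if the arm or the gripper's body presses on something with over 40 N, if the wrist force passes 120 N, or if a joint passes its speed limit or range.

## Working session

There is one attempt and no reset: what is moved stays moved. The work goes in short steps, Python scripts to look and compute and a tool call to move; the robot and the scene stay as the last step left them, time stands still between calls to the robot, and variables do not carry over. Pictures are saved under pics/ and viewed, at most 10 in all, crops included, and the job is handed in when it is done.

Besides the shell and the picture viewer there is one more tool, called after ">>>" in YAML: its name, and indented under it one key for each argument. play_rows: Moves the arm, as the interface text tells. Its arguments: {"type":"object","properties":{"commands":{"type":"array","items":{"type":"array","items":{"type":"number","minimum":-1,"maximum":1}}},"grip_force":{"type":"number"}},"required":["commands"]}

```bash
mkdir -p pics; cat > h.py <<'E'
import numpy as np, cv2
from plant import env, camera, job
def snap(n,f):
    c=camera(n); cv2.imwrite('pics/'+f,c['image'][:,:,::-1]); return c
def ray(c,u,v,P=None):
    h=c['image'].shape[0]; f=h/2/np.tan(np.radians(c['fovy'])/2)
    P=c['pose'] if P is None else P
    d=P[:3,:3]@np.array([(u-c['cx'])/f,(v-c['cy'])/f,1]); return P[:3,3],d
def onz(c,u,v,z,P=None):
    o,d=ray(c,u,v,P); return o+d*(z-o[2])/d[2]
def proj(c,p,P=None):
    h=c['image'].shape[0]; f=h/2/np.tan(np.radians(c['fovy'])/2)
    P=c['pose'] if P is None else P
    q=P[:3,:3].T@(np.asarray(p)-P[:3,3]); return q[:2]/q[2]*f+[c['cx'],c['cy']]
E
python3 - <<'E'
from h import *
import pickle
np.set_printoptions(precision=3,suppress=True)
o=env.get_obs();print(o['t'],o['ee_pos'],o['tool_rot'])
a=snap('scene','a.png');b=snap('side','b.png')
pickle.dump((a,b),open('ab.pkl','wb'))
for c in(a,b):print(c['pose'],c['fovy'],c['cx'],c['cy'])
cv2.imwrite('pics/ab.png',cv2.resize(np.vstack([a['image'],b['image']])[:,:,::-1],None,fx=.78,fy=.78))
E
```

```text
0.0 [ 244.628 -519.704  230.318] [[ 0.905  0.426 -0.   ]
 [ 0.426 -0.905  0.002]
 [ 0.    -0.002 -1.   ]]
[[   0.85    -0.313    0.424  229.035]
 [  -0.526   -0.479    0.702 -956.122]
 [  -0.017   -0.82    -0.572  609.771]
 [   0.       0.       0.       1.   ]] 54.16524767945056 262.8945139254092 189.87861984415392
[[ -0.956  -0.249   0.153 450.359]
 [ -0.292   0.838  -0.461  72.385]
 [ -0.014  -0.485  -0.874 830.561]
 [  0.      0.      0.      1.   ]] 57.06012893492394 254.75768676676228 196.34859936250768
```

View pics/a.png

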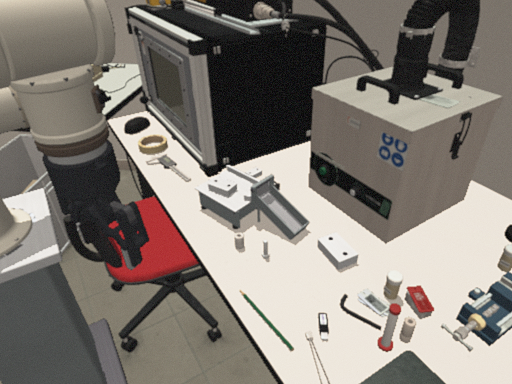

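View pics/b.png

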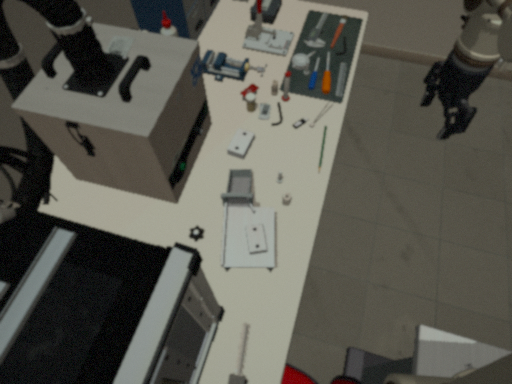

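The chute is at about (200–310, 165–238) in scene and (222–277, 168–270) in side. A drilled block lies on the deck at side (257,238), and a bigger one on the table at side (240,143) / scene (338,250). I'll enlarge both.

```bash
python3 - <<'E'
from h import *
import pickle
a,b=pickle.load(open('ab.pkl','rb'))
A=cv2.resize(a['image'][155:255,185:365],None,fx=4,fy=4,interpolation=cv2.INTER_CUBIC)
B=cv2.resize(b['image'][125:275,210:300],None,fx=4,fy=4,interpolation=cv2.INTER_CUBIC)
cv2.imwrite('pics/ac.png',A[:,:,::-1]);cv2.imwrite('pics/bc.png',B[:,:,::-1])
E
```

```text
(no output)
```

View pics/ac.png

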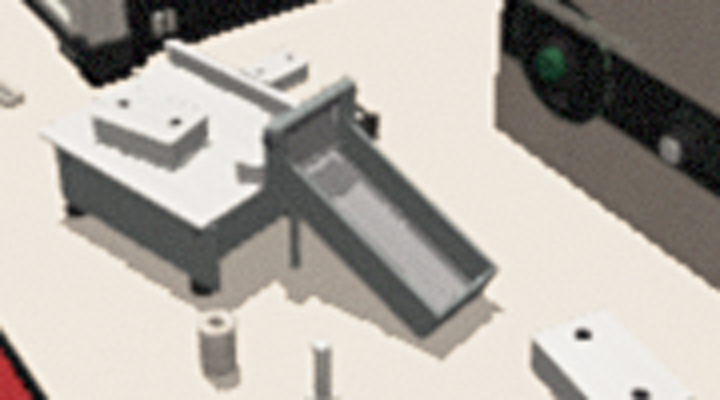

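View pics/bc.png

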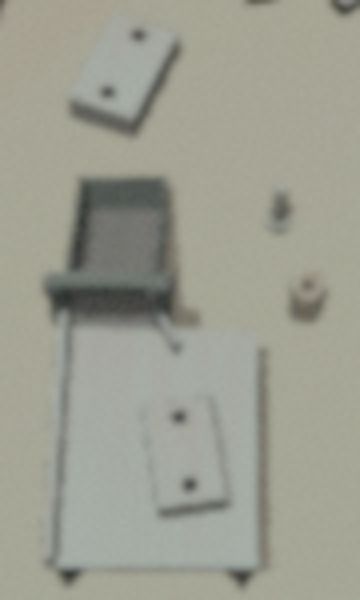

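```bash
python3 - <<'E'
from h import *
import pickle
np.set_printoptions(precision=1,suppress=True)
a,b=pickle.load(open('ab.pkl','rb'))
B=lambda x,y,z:onz(b,210+x/4-.4,125+y/4-.4,z)
A=lambda x,y,z:onz(a,185+x/4-.4,155+y/4-.4,z)
for n,p in dict(backR=(262,568,60),frontR=(262,335,60),backL=(50,568,75),gateL=(47,280,107),gateR=(173,280,107),hole1=(179,417,80),hole2=(189,485,80),c1=(140,400,80),c2=(212,395,80),c3=(228,500,80),c4=(160,513,80),bighole1=(138,35,25),bighole2=(107,92,25)).items():print('side',n,B(*p))
for n,p in dict(backR=(42,133,60),frontR=(203,226,60),fenceback=(172,42,75),gateR=(268,133,107),gateL=(350,82,107),hole1=(176,122,80),hole2=(124,104,80),c_fr=(178,150,80),c_br=(95,120,80),c_fl=(207,115,80),big1=(583,334,25),big2=(641,394,25),smallx=(283,65,15)).items():print('scene',n,A(*p))
E
```

```text
side backR [ 488.8 -174.1   60. ]
side frontR [ 527.6 -315.7   60. ]
side backL [ 600.  -135.7   75. ]
side gateL [ 653.7 -291.1  107. ]
side gateR [ 582.6 -312.1  107. ]
side hole1 [ 557.5 -240.6   80. ]
side hole2 [ 539.9 -202.4   80. ]
side c1 [ 582.4 -244.5   80. ]
side c2 [ 543.2 -259.5   80. ]
side c3 [ 516.4 -200.1   80. ]
side c4 [ 550.6 -181.8   80. ]
side bighole1 [ 681.8 -543.    25. ]
side bighole2 [ 687.2 -488.2   25. ]
scene backR [ 493.7 -176.8   60. ]
scene frontR [ 535. -320.   60.]
scene fenceback [ 606.4 -144.4   75. ]
scene gateR [ 583.4 -316.9  107. ]
scene gateL [ 654.1 -296.7  107. ]
scene hole1 [ 560.  -240.3   80. ]
scene hole2 [ 541.5 -203.6   80. ]
scene c_fr [ 546.9 -268.2   80. ]
scene c_br [ 518.1 -210.1   80. ]
scene c_fl [ 580.2 -244.    80. ]
scene big1 [ 689.7 -486.5   25. ]
scene big2 [ 684.8 -540.8   25. ]
scene smallx [ 702.9 -128.8   15. ]
```

The deck block measures about 64×40 with holes 42 mm apart, so it is the middle-sized blank. The one on the table has holes 55 mm apart and is too big. The one behind the fence at scene (256,171) is small. The chute origin is about (605,-308) with feed direction -74°. The blank is at chute (-98,-29), yawed +10°.

>>> play_rows:
  commands:
    - [0.7, 0, 0, 0, 1]
    - [0.7, 0, 0, 0, 1]
    - [0.7, 1, -0.7, 0, 0]
    - [0.7, 1, -0.7, 0, 0]
    - [0.7, 1, -0.7, 0, 0]
    - [0.7, 1, -0.7, 0, 0]
    - [0.7, 1, -0.7, 0, 0]
    - [0.7, 1, -0.7, 0, 0]
    - [0.7, 1, -0.7, 0, 0]
    - [0.7, 1, -0.7, 0, 0]
    - [0.7, 1, -0.7, 0, 0]
    - [0.7, 1, -0.7, 0, 0]
    - [0.7, 1, -0.7, 0, 0]
    - [0.7, 1, -0.7, 0, 0]
    - [0.7, 1, -0.7, 0, 0]
    - [0.7, 1, -0.7, 0, 0]
    - [0.7, 1, -0.4, 0, 0]
    - [0.7, 0, 0, 0, 0]

```text
t: 1.6
ee_pos: [478.5, -238.7, 230.8]
tool_rot: [[0.96, 0.279, 0.0], [0.279, -0.96, 0.002], [0.001, -0.001, -1.0]]
wrist_force: [0.1, -0.7, 0.0]
opening: 25.8
grip_force: 0.0
```

```bash
cat >> h.py <<'E'
O=np.array([605,-308.]);th=np.radians(-74)
CX=np.array([np.cos(th),np.sin(th)]);CY=np.array([-np.sin(th),np.cos(th)])
def ch(p): r=np.asarray(p)[:2]-O; return np.array([r@CX,r@CY])
def wristP(o,c):
    T=np.eye(4);T[:3,:3]=o['tool_rot'];T[:3,3]=o['ee_pos'];return T@c['tool_from_camera']
np.set_printoptions(precision=3,suppress=True)
def st():
    o=env.get_obs();R=o['tool_rot'];print(o['t'],'chute',ch(o['ee_pos']),'z',o['ee_pos'][2],'yang',np.degrees(np.arctan2(R[1,1],R[0,1])),'open',o['opening'],o['wrist_force']);return o
E
python3 - <<'E'
from h import *
o=st(); c=snap('wrist','w1.png'); import pickle; pickle.dump((o,c),open('w1.pkl','wb'))
E
```

```text
1.6 chute [-101.478 -102.451] z 230.83553499383973 yang -73.76986389585153 open 25.842443403800473 [ 0.075 -0.688  0.037]
```

View pics/w1.png

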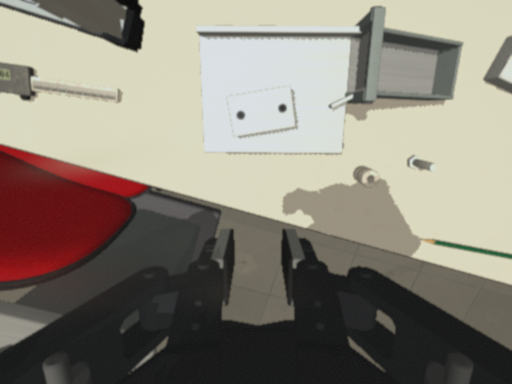

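The wrist view shows the deck from (205,153) to (342,153) in its right edge, the fence top at row ~35, and the blank's holes at (241,115) and (282,108). The hand is aligned with the chute.

```bash
python3 - <<'E'
from h import *
import pickle
o,c=pickle.load(open('w1.pkl','rb'));P=wristP(o,c)
for n,u,v,z in [('bR',205,153,60),('fR',342,153,60),('fenceB',200,37,75),('fenceF',358,37,75),('h1',241,115,80),('h2',282,108,80),('gateR',367,102,107),('gateL',378,8,107),('c',239,136,80),('c',297,126,80),('c',228,97,80),('c',290,86,80)]:print(n,ch(onz(c,u,v,z,P)))
E
```

```text
bR [-159.698  -72.685]
fR [ -9.197 -72.299]
fenceB [-156.584   38.246]
fenceF [-7.354 38.566]
h1 [-118.471  -32.62 ]
h2 [-77.909 -25.873]
gateR [ -4.516 -21.487]
gateL [-3.119 52.063]
c [-120.76   -53.082]
c [-62.429 -43.101]
c [-130.965  -15.716]
c [-70.676  -5.489]
```

>>> play_rows:
  commands:
    - [0.7, 0, 0, 1, 0]
    - [0.7, 0, 0, 1, 0]
    - [0.7, 0, 0, 1, 0]
    - [0.7, 0, 0, 1, 0]
    - [0.7, 0, 0, 1, 0]
    - [0.7, 0, 0, 1, 0]
    - [0.7, 0, 0, 1, 0]
    - [0.7, 0, 0, 0.6, 0]
    - [0.7, 0, 0, 0.6, 0]
    - [0.7, 0.5, 0, 0, 0]
    - [0.7, 0.5, 0, 0, 0]
    - [0.7, 0.5, 0, 0, 0]
    - [0.7, 0, 0, 0, 0]

```text
t: 2.73
ee_pos: [508.7, -233.4, 69.1]
tool_rot: [[0.961, 0.278, 0.004], [0.278, -0.961, -0.002], [0.003, 0.003, -1.0]]
wrist_force: [0.1, -0.2, 1.2]
opening: 25.8
grip_force: 0.0
```

```bash
python3 - <<'E'
from h import *
o=st()
E
```

```text
2.7333 chute [-98.284 -71.991] z 69.09485165028872 yang -73.88661585993307 open 25.80847081546383 [ 0.066 -0.239  1.221]
```

>>> play_rows:
  commands:
    - [0.7, 0.15, 0, 0, 0]
    - [0.7, 0.15, 0, 0, 0]
    - [0.7, 0.15, 0, 0, 0]
    - [0.7, 0.15, 0, 0, 0]
    - [0.7, 0.15, 0, 0, 0]
    - [0.7, 0.15, 0, 0, 0]
    - [0.7, 0.15, 0, 0, 0]
    - [0.7, 0.15, 0, 0, 0]
    - [0.7, 0.15, 0, 0, 0]
    - [0.7, 0.15, 0, 0, 0]
    - [0.7, 0.15, 0, 0, 0]
    - [0.7, 0.15, 0, 0, 0]
    - [0.7, 0.15, 0, 0, 0]
    - [0.7, 0.15, 0, 0, 0]
    - [0.7, 0.15, 0, 0, 0]
    - [0.7, 0.15, 0, 0, 0]
    - [0.7, 0.15, 0, 0, 0]
    - [0.7, 0, 0, 0, 0]

```text
t: 4.23
ee_pos: [555.3, -218.9, 67.4]
tool_rot: [[0.961, 0.276, 0.001], [0.276, -0.961, -0.0], [0.001, 0.0, -1.0]]
wrist_force: [0.4, -0.0, -0.2]
opening: 25.7
grip_force: 0.0
```

```bash
python3 - <<'E'
from h import *
o=st(); c=snap('wrist','w2.png')
E
```

```text
4.2333 chute [-99.351 -23.248] z 67.40606627430564 yang -73.95473463302292 open 25.68910989468987 [ 0.439 -0.003 -0.212]
```

View pics/w2.png

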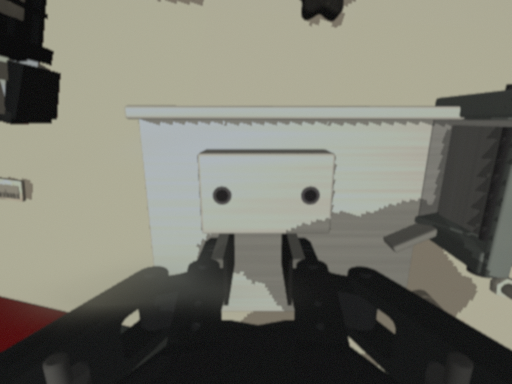

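The blank is square to the fence (hole row level at v=195), with about 12 mm to go.

>>> play_rows:
  commands:
    - [0.7, 0.15, 0, 0, 0]
    - [0.7, 0.15, 0, 0, 0]
    - [0.7, 0.15, 0, 0, 0]
    - [0.7, 0.1, 0, 0, 0]
    - [0.7, 0.05, 0, 0, 0]
    - [0.7, 0, 0, 0, 0]

```text
t: 4.78
ee_pos: [566.5, -215.6, 67.4]
tool_rot: [[0.961, 0.276, 0.0], [0.276, -0.961, -0.0], [0.0, 0.0, -1.0]]
wrist_force: [-0.0, 0.1, -0.4]
opening: 25.6
grip_force: 0.0
```

```bash
python3 - <<'E'
from h import *
o=st()
E
```

```text
4.7833 chute [-99.436 -11.552] z 67.35070616260916 yang -73.95625793232409 open 25.570286799519963 [-0.05   0.102 -0.362]
```

>>> play_rows:
  commands:
    - [0.7, 0.05, 0, 0, 0]
    - [0.7, 0.05, 0, 0, 0]
    - [0.7, 0, 0, 0, 0]

```text
t: 5.03
ee_pos: [568.2, -215.1, 67.4]
tool_rot: [[0.961, 0.276, 0.0], [0.276, -0.961, -0.0], [0.0, 0.0, -1.0]]
wrist_force: [1.0, -0.3, -0.2]
opening: 25.7
grip_force: 0.0
```

```bash
python3 - <<'E'
from h import *
o=st(); c=snap('wrist','w3.png')
E
```

```text
5.0333 chute [-99.41   -9.738] z 67.3517646089091 yang -73.9693929114625 open 25.713593473194482 [ 0.977 -0.267 -0.238]
```

View pics/w3.png

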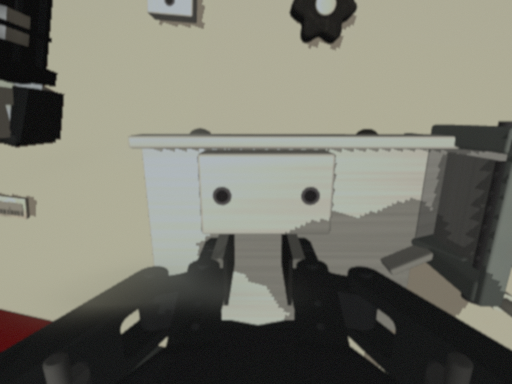

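>>> play_rows:
  commands:
    - [0.7, 0.05, 0, 0, 0]
    - [0.7, 0.05, 0, 0, 0]
    - [0.7, 0, 0, 0, 0]

```text
t: 5.33
ee_pos: [569.8, -214.6, 67.3]
tool_rot: [[0.961, 0.276, -0.001], [0.276, -0.961, -0.0], [-0.001, -0.0, -1.0]]
wrist_force: [-1.7, -0.3, -0.3]
opening: 25.9
grip_force: 0.7
```

>>> play_rows:
  commands:
    - [0.7, 0.05, 0, 0, 0]
    - [0.7, 0.05, 0, 0, 0]
    - [0.7, 0, 0, 0, 0]

```text
t: 5.58
ee_pos: [569.9, -214.6, 67.2]
tool_rot: [[0.961, 0.276, -0.005], [0.276, -0.961, -0.0], [-0.005, -0.001, -1.0]]
wrist_force: [-9.4, -1.8, 5.1]
opening: 26.1
grip_force: 4.9
```

Firm contact with the fence at about 10 N. Now back off, lift, and go round behind the blank with shut fingers.

>>> play_rows:
  commands:
    - [0.7, -0.3, 0, 0, 0]
    - [0.7, -0.8, 0, 0, 0]
    - [1, 0, 0, -1, 0]
    - [1, 0, 0, -1, 0]
    - [1, 0, -1, -0.2, 0]
    - [1, 0, -1, 0, 0]
    - [1, 0, -0.9, 0, 0]
    - [1, 0.8, 0, 0, 0]
    - [1, 0.8, 0, 0, 0]
    - [1, 0.7, 0, 0, 0]
    - [1, 0, 0, 0, 0]
    - [1, 0, 0, 0, 0]

```text
t: 6.58
ee_pos: [579.2, -151.5, 111.2]
tool_rot: [[0.961, 0.277, 0.0], [0.277, -0.961, -0.0], [0.0, 0.0, -1.0]]
wrist_force: [-0.8, -0.5, 0.5]
opening: -0.2
grip_force: 0.0
```

```bash
python3 - <<'E'
from h import *
o=st(); c=snap('wrist','w4.png'); import pickle; pickle.dump((o,c),open('w4.pkl','wb'))
E
```

```text
6.5833 chute [-157.587   18.313] z 111.23207396994675 yang -73.92030230184363 open -0.17882279744802046 [-0.843 -0.505  0.544]
```

View pics/w4.png

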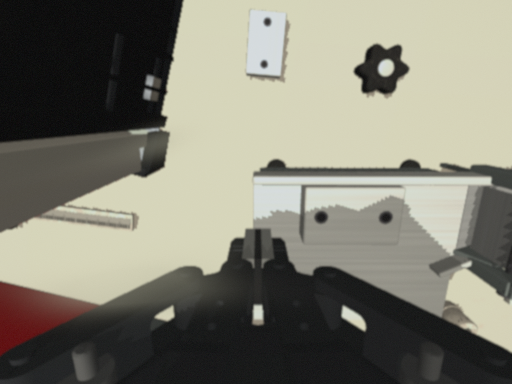

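The blank lies flat on the fence (top edge at v≈186, parallel to the fence line), with the shut fingers clear behind its tail (u 303 vs 275). Descend and push.

>>> play_rows:
  commands:
    - [1, 0, 0, 0.8, 0]
    - [1, 0, 0, 0.8, 0]
    - [1, 0, 0, 0.5, 0]
    - [1, 0, 0, 0, 0]
    - [1, 0, 0.2, 0, 0]
    - [1, 0, 0.15, 0, 0]
    - [1, 0, 0.15, 0, 0]
    - [1, 0, 0.15, 0, 0]
    - [1, 0, 0.15, 0, 0]
    - [1, 0, 0.15, 0, 0]
    - [1, 0, 0.15, 0, 0]
    - [1, 0, 0.15, 0, 0]
    - [1, 0, 0.15, 0, 0]
    - [1, 0, 0.15, 0, 0]
    - [1, 0, 0.15, 0, 0]
    - [1, 0, 0.15, 0, 0]
    - [1, 0, 0.15, 0, 0]
    - [1, 0, 0.15, 0, 0]
    - [1, 0, 0, 0, 0]

```text
t: 8.22
ee_pos: [591.0, -193.7, 69.3]
tool_rot: [[0.961, 0.276, 0.0], [0.276, -0.961, -0.0], [0.0, 0.001, -1.0]]
wrist_force: [0.2, -0.2, 0.3]
opening: 0.3
grip_force: 0.0
```

```bash
python3 - <<'E'
from h import *
o=st(); c=snap('wrist','w5.png')
E
```

```text
8.2167 chute [-113.716   18.089] z 69.30595830766254 yang -73.98916167531434 open 0.2725023385823229 [ 0.218 -0.207  0.283]
```

View pics/w5.png

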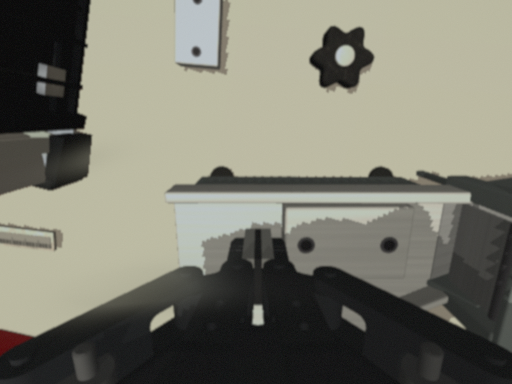

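The blank slides straight along the fence, with its tail at u≈283 against the finger. Keep pushing.

>>> play_rows:
  commands:
    - [1, 0, 0.15, 0, 0]
    - [1, 0, 0.15, 0, 0]
    - [1, 0, 0.15, 0, 0]
    - [1, 0, 0.15, 0, 0]
    - [1, 0, 0.15, 0, 0]
    - [1, 0, 0.15, 0, 0]
    - [1, 0, 0.15, 0, 0]
    - [1, 0, 0.15, 0, 0]
    - [1, 0, 0.15, 0, 0]
    - [1, 0, 0.15, 0, 0]
    - [1, 0, 0.15, 0, 0]
    - [1, 0, 0.15, 0, 0]
    - [1, 0, 0.15, 0, 0]
    - [1, 0, 0.15, 0, 0]
    - [1, 0, 0.15, 0, 0]
    - [1, 0, 0.15, 0, 0]
    - [1, 0, 0, 0, 0]

```text
t: 9.68
ee_pos: [604.3, -239.9, 69.4]
tool_rot: [[0.961, 0.276, 0.0], [0.276, -0.961, -0.001], [0.0, 0.001, -1.0]]
wrist_force: [-0.2, -0.9, 1.0]
opening: 0.1
grip_force: 0.0
```

```bash
python3 - <<'E'
from h import *
o=st(); c=snap('wrist','w6.png');a=snap('scene','a6.png')
A=cv2.resize(a['image'][155:255,185:335],None,fx=3.4,fy=3.4,interpolation=cv2.INTER_CUBIC)
w=c['image'][130:344,:510]
cv2.imwrite('pics/m6.png',np.vstack([A,w])[:,:,::-1])
E
```

```text
9.6833 chute [-65.652  18.149] z 69.42946813067056 yang -73.99142227309522 open 0.06374317949656284 [-0.23  -0.878  1.004]
```

View pics/m6.png

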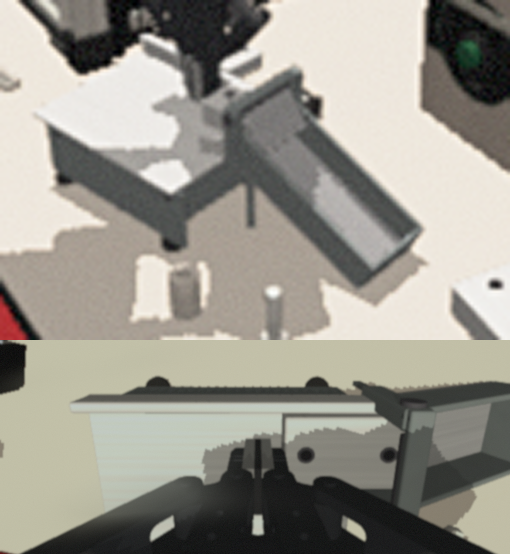

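The nose is in the gate and the flap is starting to be pushed in the right order. About 12–20 mm remain to tip it.

>>> play_rows:
  commands:
    - [1, 0, 0.15, 0, 0]
    - [1, 0, 0.15, 0, 0]
    - [1, 0, 0.15, 0, 0]
    - [1, 0, 0.15, 0, 0]
    - [1, 0, 0.15, 0, 0]
    - [1, 0, 0.1, 0, 0]
    - [1, 0, 0, 0, 0]
    - [1, 0, 0, 0, 0]
    - [1, 0, 0, 0, 0]

```text
t: 10.53
ee_pos: [608.8, -255.5, 69.2]
tool_rot: [[0.961, 0.276, -0.0], [0.276, -0.961, -0.0], [-0.0, -0.0, -1.0]]
wrist_force: [-0.5, 0.4, 0.2]
opening: 0.1
grip_force: 0.0
```

```bash
python3 - <<'E'
from h import *
o=st(); c=snap('wrist','w7.png');a=snap('scene','a7.png')
A=cv2.resize(a['image'][155:255,185:335],None,fx=3.4,fy=3.4,interpolation=cv2.INTER_CUBIC)
w=c['image'][130:344,:510]
cv2.imwrite('pics/m7.png',np.vstack([A,w])[:,:,::-1])
E
```

```text
10.5333 chute [-49.451  18.1  ] z 69.21639654425931 yang -73.97108719773632 open 0.10431076216938624 [-0.484  0.417  0.196]
```

View pics/m7.png

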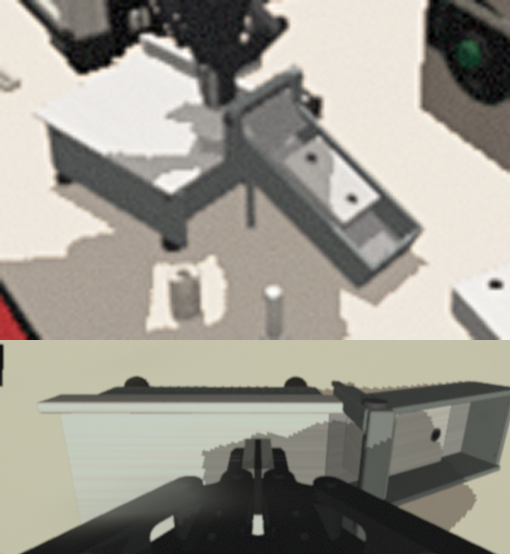

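The blank has gone through and is sliding down the slope (holes at crop (312,157), (350,198)), and the flap hangs shut again. I've now viewed 11 pictures, one over the limit, so the remaining checks will be numeric. Draw the hand back.

>>> play_rows:
  commands:
    - [1, 0, -0.5, 0, 0]
    - [1, 0, -1, 0, 0]
    - [1, 0, -1, 0, 0]
    - [1, 0, -0.8, -0.3, 0]
    - [1, 0, 0, -1, 0]
    - [1, 0, 0, -1, 0]
    - [1, 0, 0, -1, 0]
    - [1, 0, 0, -1, 0]
    - [1, 0, 0, -1, 0]
    - [1, -1, 0, 0, 0]
    - [1, -1, 0, 0, 0]
    - [1, -1, 0, 0, 0]
    - [1, -1, 0, 0, 0]
    - [1, -1, 0, 0, 0]
    - [1, 0, 0, 0, 0]
    - [1, 0, 0, 0, 0]
    - [1, 0, 0, 0, 0]
    - [1, 0, 0, 0, 0]

```text
t: 12.13
ee_pos: [495.1, -219.2, 175.4]
tool_rot: [[0.961, 0.277, 0.001], [0.277, -0.961, -0.0], [0.001, 0.0, -1.0]]
wrist_force: [-0.7, -0.3, 0.4]
opening: 0.2
grip_force: 0.0
```

```bash
python3 - <<'E'
from h import *
import pickle
o=st(); a=camera('scene')
a0=pickle.load(open('ab.pkl','rb'))[0]
W=lambda x,y,z:np.r_[O+x*CX+y*CY,z]
# blank top plane: slope +20mm normal; find dark holes in slope region
t=np.radians(25)
n2=np.r_[np.sin(t)*CX,np.cos(t)]; p0=W(-8,14,60)+20*n2
poly=np.array([proj(a,W(-8+s*np.cos(t),y,60-s*np.sin(t))+20*n2) for s,y in [(35,-4),(35,32),(126,32),(126,-4)]])
g=cv2.cvtColor(a['image'],cv2.COLOR_RGB2GRAY); m=np.zeros_like(g); cv2.fillPoly(m,[poly.round().astype(int)],255)
k,l,s,cen=cv2.connectedComponentsWithStats(((g<95)&(m>0)).astype(np.uint8))
for i in range(1,k):
    if s[i,4]<3: continue
    oo,d=ray(a,*cen[i]); p=oo+d*((p0-oo)@n2)/(d@n2); q=p-p0
    print(cen[i],s[i,4],'along slope',q@np.r_[np.cos(t)*CX,-np.sin(t)],'y',14+q[:2]@CY)
# bystanders: change vs start image; and flap-area change
for nm,(u0,v0,u1,v1) in dict(sample=(232,228,246,252),bolt=(260,238,272,262),flap=(255,180,275,195),knob=(272,178,282,192)).items():
    print(nm,np.abs(a['image'][v0:v1,u0:u1].astype(float)-a0['image'][v0:v1,u0:u1]).mean())
E
```

```text
12.1333 chute [-115.63   -81.139] z 175.438756034759 yang -73.92695249477148 open 0.15474820723383592 [-0.713 -0.291  0.359]
[280.  201.5] 18 along slope 49.45101908600092 y 30.803682053286526
[298.667 223.333] 3 along slope 120.5962148892443 y 24.111374655649012
sample 21.450396825396826
bolt 1.5416666666666667
flap 2.811111111111111
knob 2.2357142857142858
```

One hole is at 120.6 mm along the slope, as expected for a blank resting at the stop. The change at the sample is probably the arm's shadow, so I'll clear the hand away and recheck.

>>> play_rows:
  commands:
    - [1, -1, 0, -0.5, 0]
    - [1, -1, 0, -0.5, 0]
    - [1, -1, 0.5, -0.5, 0]
    - [1, -1, 0.5, -0.5, 0]
    - [1, -1, 0.5, -0.5, 0]
    - [1, -1, 0.7, 0, 0]
    - [1, -1, 0.7, 0, 0]
    - [1, -1, 0.7, 0, 0]
    - [1, -1, 0.7, 0, 0]
    - [1, -1, 0.7, 0, 0]
    - [1, -1, 0.7, 0, 0]
    - [1, -1, 0.7, 0, 0]
    - [1, -1, 0.7, 0, 0]
    - [1, -1, 0.7, 0, 0]
    - [1, -1, 0.7, 0, 0]
    - [1, -1, 0.7, 0, 0]
    - [1, 0, 0, 0, 0]
    - [1, 0, 0, 0, 0]

```text
t: 13.68
ee_pos: [237.6, -485.5, 225.1]
tool_rot: [[0.961, 0.275, 0.0], [0.275, -0.961, 0.001], [0.0, -0.0, -1.0]]
wrist_force: [0.8, 0.9, -0.4]
opening: 0.0
grip_force: 0.0
```

```bash
python3 - <<'E'
from h import *
import pickle
o=st(); a=camera('scene'); a0=pickle.load(open('ab.pkl','rb'))[0]
W=lambda x,y,z:np.r_[O+x*CX+y*CY,z]
t=np.radians(25); n2=np.r_[np.sin(t)*CX,np.cos(t)]
g=cv2.cvtColor(a['image'],cv2.COLOR_RGB2GRAY)
for y in(16,20,24):
    print(y,[int(g[tuple(proj(a,W(-8+s*np.cos(t),y,60-s*np.sin(t))+20*n2).round().astype(int)[::-1])]) for s in range(50,136,3)])
for nm,(u0,v0,u1,v1) in dict(sample=(232,228,246,252),bolt=(260,238,272,262),flap=(255,180,275,195),knob=(272,178,282,192)).items():
    print(nm,np.abs(a['image'][v0:v1,u0:u1].astype(float)-a0['image'][v0:v1,u0:u1]).mean())
E
```

```text
13.6833 chute [  69.305 -402.091] z 225.08000176776855 yang -74.04524197951544 open 0.04563983790451231 [ 0.833  0.866 -0.442]
16 [185, 182, 183, 181, 180, 182, 218, 223, 226, 218, 221, 227, 223, 226, 225, 225, 224, 224, 223, 225, 225, 225, 226, 225, 218, 225, 229, 180, 87]
20 [185, 183, 172, 170, 182, 184, 218, 227, 211, 125, 110, 209, 228, 225, 224, 223, 225, 224, 224, 223, 223, 223, 211, 170, 197, 194, 231, 173, 90]
24 [151, 148, 147, 127, 144, 128, 204, 231, 177, 57, 103, 204, 227, 228, 226, 225, 224, 224, 226, 225, 225, 228, 184, 59, 94, 222, 213, 178, 109]
sample 2.1636904761904763
bolt 1.6828703703703705
flap 2.6666666666666665
knob 2.357142857142857
```

The blank's holes are at about 79 and 120 mm along the slope, so it rests against the stop. The flap area matches the start image (shut), and the bystanders haven't moved.

```bash
python3 -c "
from plant import job
print(job.sign_off())"
```

```text
the job is handed in; nothing more can be done
None
```

The job is handed in at about 13.7 s of the 48 s: the blank rests on the slope against the end stop, the flap has fallen shut, and the bystanders I checked are unmoved, but I viewed 11 pictures, one over the limit of 10.

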